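# Free the scale pan and hold it turned to the mixing bowl

## Robot

A 6-joint arm with a two-finger parallel gripper is mounted at the origin on the work surface. World frame = base frame: x ahead of the robot, y to its left, z up, the work surface at z = 0. Lengths are in m, angles in rad, forces in N, time in s.
With the tool pointing down it reaches from about 0.35 to 0.775 m from the base axis. Payload 7.3 kg.
Tool frame: the origin (TCP) lies between the finger pads; the fingertips stand 8 mm ahead of it and the grasp point (between the pads) lies 11 mm behind it (robot.nose_length is the distance from the TCP to the fingertips, in m); z points along the fingers, y is the line along which they close (so a half turn about z gives the same grasp; the last joint's range is limited). The gripper opens to 92 mm and grips with 3 to 60 N. Pads are 19 mm wide; open, the fingers measure 130 mm over their backs; the gripper's body (75 mm by 190 mm) begins 47 mm behind the grasp point.
Start: joints at [-1.442, 0.342, 1.524, -0, 1.275, -0.146], TCP at [0.142, -0.505, 0.235] pointing down, gripper open.
Joint ranges: [-2.53, 2.53], [-0.77, 2.02], [0.04, 2.7], [-1, 4.14], [0.28, 2.66], [-3.11, 3.11]. Speed limits (rad/s): [2.57, 2.57, 3.14, 3.14, 3.14, 3.14].

## Interface

Orientations are given as [roll, pitch, yaw] about the fixed x, y, z axes, in that order (R = Rz(yaw) Ry(pitch) Rx(roll)).
In Python, from cell import robot gives the robot as it stands. The module is installed in compiled form; this text tells all that it offers.
- The arm moves only by the shell command python3 -m jog 'ROWS' [FORCE]. ROWS is JSON, a list that holds one entry, the list of rows, each a list of 5 numbers: the gripper's target within -1 to 1 (fully open at 1, half-way at 0, shut at -1), then the shift along the tool's x, y, z in m, then the turn about the tool's z in rad. A call has 1 to 5 rows; each row is the pose to reach, as a shift and turn from the pose commanded when the call began, along the tool's axes at that moment; what a row does not reach only later rows make up. A row lasts 1/12 s, in which the tool goes at most 41.7 mm and 7.16 degrees, less where a joint would pass 70% of its speed; a pose out of reach is approached as far as the arm can. A call with a gripper value outside its range is refused whole. The fingers move at their own pace and stop on an object; FORCE is the grip in N (left out, the last holds). Time passes only in rows, so rows that repeat a pose let the fingers close. It gives the time, the measured TCP pose, the force, the opening and the grip force at its end, in the units of the state.
- robot.observe(): the state, without advancing time (a new reading comes with each control period).
- robot.read_camera(name): name is "scene" or "side" or "wrist"; returns the picture (420x560x3 uint8, red, green, blue); there is no depth.
- robot.camera_model(name): a dict with "camera_matrix" (3x3 intrinsics, pixels), "position" and "attitude" of the camera in the world; the wrist camera has in their place "mount" (4x4, takes a point from camera to tool coordinates, whose origin is the TCP and whose axes are the flange's). Camera axes: x right, y down, z forward; pixel columns grow to the right and rows downward; lengths in m; the calibration is good to about 2 mm. A picture is of the moment at which its call begins: read the wrist's pose just before it. camera_model takes no time and is no camera call.
- robot.hand_in(): hands the job in; it is judged then, once.
The state is a dict: "time": time; "qpos": joint angles; "qvel": joint speeds; "joint_efforts": joint torques, N m; "tool_pos": TCP position; "tool_rot": TCP orientation; "contact_force": force on the tool from outside, world axes, zero at the start; "torque": the same for the moment, N m; "opening": finger opening in m; "grip_force": force on a finger pad.
Only numpy, scipy, OpenCV 4.12 (cv2) and the standard library are available. Lean on these libraries where they do the work, as an engineer would, in place of code of your own. Each camera call takes 0.05 s, during which the arm holds its last target. There are 200 camera calls.

## Task

Throw the kitchen scale's clamp lever to the middle of its three notches and leave it there to free the weighing pan. Then lift the pan by its handle about a hand's width straight up off the scale, keep it level so that the potato stays in the middle of the pan, and turn it a quarter turn so that its pouring lip points straight at the mixing bowl. Finish while still holding it there, level and still above the scale, and leave the bowl, jar, mug and pepper shaker where they are.

Things in the scene. Friction and masses are not known exactly. Their poses are not given: they have to be found in the camera images.
- scale_top (a point): centre of the top of the round steel platform (120 mm across, 63 mm above the counter) of a white kitchen scale, fixed. Housing 200 mm wide, 50 mm high, from 100 mm behind to 135 mm ahead of this point. x: to the scale's dial side (away from the robot, give or take its yaw), y: its left, z up. Bowl and jar stand about 260 mm to its +y and -y, either way round
- lever_pivot (a point): point on the vertical axis of the clamp lever, at the height to grip its knob (125 mm above the counter), at the dial-side corner of the scale, 100 mm along the scale's x and -70 mm along its y from the platform centre
- lever_knob (a point): centre of the grip length of the lever's upright round black knob (16 mm across, 99 to 150 mm above the counter, this point at 125 mm), 70 mm from the pivot. The lever's flat steel bar (10 mm wide, top 99 mm above the counter) runs from pivot to knob over a quadrant with three notches, each between a pair of dark teeth
- lever (a joint): angle of the clamp lever about its vertical axis (rad), growing anticlockwise seen from above, 0 to 1.8. Notches at 0 (pan clamped), 0.9 (middle, pan free) and 1.8. It starts in or near the first notch, its 60 mm clamp arm reaching over the pan's rim. About 2 N at the knob moves it; there is no click and it stays where it is left
- dish_grip (a point): centre of the wooden grip bar of the pan's bail handle: 16 mm wide along the pan's x, 60 mm long along its y, 16 mm high, centred 105 mm above the pan's underside, straight over the pan's middle; the bail's wires rise from the +y and -y rim. Pan axes: x towards its pouring lip (at the start towards the scale's dial side, within about 9 degrees), z up. Pan with handle about 0.35 kg
- dish_mid (a point): centre of the inner floor of the round dished aluminium pan, 4 mm above its underside, same axes. Floor flat, 70 mm across; rim 156 mm across, 30 mm high; flat pouring lip 44 mm wide at the rim reaching 110 mm from the middle along x. The pan stands loose on the scale's platform
- ball_center (a point): centre of the loose potato, a round ball 36 mm across, about 0.03 kg, lying in the middle of the pan under the handle
- bowl: white mixing bowl, 170 mm across, 80 mm high, standing on the counter on one side of the scale; origin at the centre of its underside
- jar: white storage jar with wooden cap, 90 mm across, 120 mm high, standing on the other side of the scale; origin at the centre of its underside
- mug: blue mug, 80 mm across, 90 mm high; origin at the centre of its underside
- shaker: steel pepper shaker, 48 mm across, 80 mm high; origin at the centre of its underside
Things that resemble listed ones, but are neither listed nor needed, are in the scene too. What is shaped like the part that bears dish_grip but orange is not meant.

How it is judged:
On the way:
1. the lever is in the middle notch, the pan still standing on the scale (value of joint lever between 0.78 and 1.02 rad and z of dish_mid in the frame of scale_top below 0.012 m), for 0.3 s.
At the end, for the whole second after the job is handed in: Lever within 0.12 rad of 0.9; pan held by the fingers alone, still, floor 40-170 mm above the platform, within 60 mm of its centre, tilt under 0.10 rad; bowl ahead of the lip, its centre within 55 mm of the lip's line; potato within 30 mm of the pan's middle (value of joint lever between 0.78 and 1.02 rad and z of dish_mid in the frame of scale_top between 0.04 and 0.17 m and horizontal distance between dish_mid and scale_top below 0.06 m and x of bowl in the frame of dish_mid above 0.15 m and y of bowl in the frame of dish_mid between -0.055 and 0.055 m and angle between dish_mid's own z axis and vertical below 0.1 rad and not (x of ball_center in the frame of dish_mid above 0.03 m or x of ball_center in the frame of dish_mid below -0.03 m or y of ball_center in the frame of dish_mid above 0.03 m or y of ball_center in the frame of dish_mid below -0.03 m) and z of ball_center in the frame of dish_mid below 0.03 m and linear speed of dish below 0.02 m/s and angular speed of dish below 0.15 rad/s and contact force between the fingers and dish above 1 N and contact force between dish and scale below 0.1 N); the arm keeps its last pose, push and grip.
It fails at once if the potato rolls more than 30 mm from the pan's middle (x of ball_center in the frame of dish_mid above 0.03 m or x of ball_center in the frame of dish_mid below -0.03 m or y of ball_center in the frame of dish_mid above 0.03 m or y of ball_center in the frame of dish_mid below -0.03 m).
It fails at once if the pan is tipped by more than 0.2 rad (angle between dish_mid's own z axis and vertical above 0.2 rad).
It fails at once if the bowl, jar, mug or shaker is pushed more than 30 mm (distance of any of bowl, jar, mug, shaker from where it was at the start of the episode above 0.03 m).
It also fails if it takes over 58 s, if anything falls off the work surface, if the arm or the gripper's body presses on something with over 40 N, if the wrist force passes 120 N, or if a joint passes its speed limit or range.

## Working session

There is one attempt and no reset: what is moved stays moved. The work goes in short steps, Python scripts to look and compute and a shell command to move; the robot and the scene stay as the last step left them, time stands still between calls to the robot, and variables do not carry over. Pictures are saved under pics/ and viewed, at most 11 in all, crops included, and the job is handed in when it is done.

```bash
mkdir -p pics; cat > h.py <<'E'
import numpy as np, cv2
from cell import robot
from scipy.spatial.transform import Rotation as R
def snap(name,fn=None):
    s=robot.observe(); im=robot.read_camera(name)
    if fn: cv2.imwrite('pics/'+fn,im[:,:,::-1])
    return s,im
def cam(name,s=None):
    m=robot.camera_model(name); K=np.array(m['camera_matrix'])
    if 'mount' in m:
        T=np.eye(4);T[:3,:3]=R.from_euler('xyz',s['tool_rot']).as_matrix();T[:3,3]=s['tool_pos']
        T=T@np.array(m['mount']); return K,T[:3,:3],T[:3,3]
    a=np.array(m['attitude']); 
    r=a if a.shape==(3,3) else R.from_euler('xyz',a).as_matrix()
    return K,r,np.array(m['position'])
def ray(c,uv):
    K,r,p=c; d=r@np.linalg.solve(K,[uv[0],uv[1],1.]); return p,d/np.linalg.norm(d)
def onz(c,uv,z):
    p,d=ray(c,uv); return p+d*(z-p[2])/d[2]
def proj(c,X):
    K,r,p=c; q=K@(r.T@(np.array(X)-p)); return q[:2]/q[2]
def tri(rs):
    A=sum(np.eye(3)-np.outer(d,d) for p,d in rs); b=sum((np.eye(3)-np.outer(d,d))@p for p,d in rs)
    return np.linalg.solve(A,b)
E
python3 - <<'E'
from h import *
for n in ('scene','side'):
    snap(n,n+'0.png'); print(n,robot.camera_model(n))
print(robot.camera_model('wrist')); s=robot.observe(); print(s['tool_pos'],s['tool_rot'],s['time'])
a,b=[cv2.imread(f'pics/{n}0.png') for n in('scene','side')]
E
```

```text
scene {'camera_matrix': array([[438.53021384,   0.        , 278.30650065],
       [  0.        , 438.53021384, 204.39416903],
       [  0.        ,   0.        ,   1.        ]]), 'position': array([ 1.19283279, -0.19749002,  0.96844033]), 'attitude': array([-2.46210632,  0.01493554,  1.1900081 ])}
side {'camera_matrix': array([[484.95032453,   0.        , 285.69086584],
       [  0.        , 484.95032453, 211.34073951],
       [  0.        ,   0.        ,   1.        ]]), 'position': array([-0.0681482 ,  0.65365634,  0.7421473 ]), 'attitude': array([-2.17319771,  0.00648082, -2.3665555 ])}
{'camera_matrix': array([[307.3547052 ,   0.        , 280.11581614],
       [  0.        , 307.3547052 , 210.60718355],
       [  0.        ,   0.        ,   1.        ]]), 'mount': array([[ 3.75528829e-04, -9.60895660e-01, -2.76910436e-01,
         7.51934190e-02],
       [ 9.99999919e-01,  4.00397709e-04, -3.32657093e-05,
         1.79023503e-05],
       [ 1.42839180e-04, -2.76910401e-01,  9.60895733e-01,
        -1.51432258e-01],
       [ 0.00000000e+00,  0.00000000e+00,  0.00000000e+00,
         1.00000000e+00]])}
[ 0.14244352 -0.50494805  0.23411061] [-3.14022997e+00 -2.05215252e-04  2.74836254e-01] 0.1
```

View pics/scene0.png

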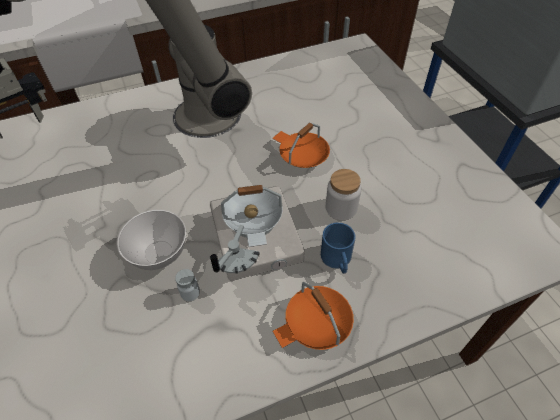

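View pics/side0.png

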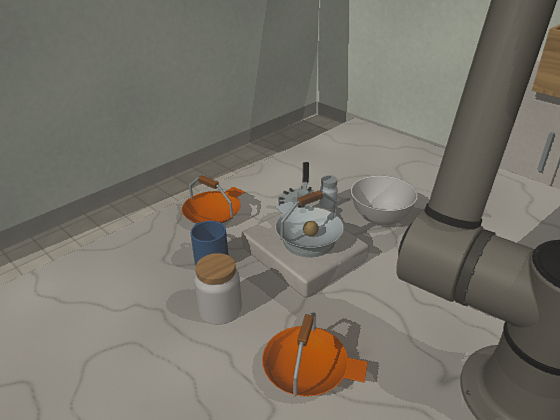

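The scene view shows the scale at the centre (pan 252,212; wooden grip 250,190; potato 251,211; black knob 214,263). The bowl is on the left (152,241), which is the scale's -y side, and the shaker is at (187,285). The jar (344,195) and mug (338,246) are on the right. In the side view the grip is at (311,199), the knob at (306,172) and the potato at (311,229). The orange pans are decoys.

```bash
python3 - <<'E'
from h import *
A=cv2.imread('pics/scene0.png');B=cv2.imread('pics/side0.png')
ca,cb=cam('scene'),cam('side')
def mask(im,kind,box):
    hsv=cv2.cvtColor(im,cv2.COLOR_BGR2HSV); h,s,v=cv2.split(hsv)
    m={'wood':(h>3)&(h<22)&(s>90),'black':(v<45)}[kind].astype('uint8')
    z=np.zeros_like(m);x0,y0,x1,y1=box;z[y0:y1,x0:x1]=m[y0:y1,x0:x1]
    n,l,st,c=cv2.connectedComponentsWithStats(z)
    return [(st[i].tolist(),c[i].round(1).tolist()) for i in range(1,n) if st[i][4]>15]
for k,b1,b2 in(('wood',(225,180,280,222),(285,185,335,240)),('black',(205,248,225,275),(298,158,315,186))):
    print(k,mask(A,k,b1),mask(B,k,b2))
T=lambda a,b:tri([ray(ca,a),ray(cb,b)]).round(4)
print('bowl',onz(ca,(152,241),.08),onz(cb,(384,190),.08)) 
print('jar',onz(ca,(345,181),.12),'mug',onz(ca,(338,235),.09),'shaker',onz(ca,(186,277),.08))
a=cv2.resize(A[170:300,170:310],None,fx=4,fy=4,interpolation=cv2.INTER_CUBIC)
cv2.imwrite('pics/ca.png',a)
b=cv2.resize(B[150:300,230:380],None,fx=4,fy=4,interpolation=cv2.INTER_CUBIC);cv2.imwrite('pics/cb.png',b)
E
```

```text
wood [([238, 185, 25, 10, 176], [249.7, 189.6]), ([245, 205, 12, 13, 125], [250.5, 210.7])] [([297, 191, 26, 15, 182], [309.7, 197.3]), ([304, 221, 14, 15, 158], [310.3, 227.9])]
black [([210, 254, 10, 18, 107], [214.5, 262.6])] [([304, 162, 5, 20, 64], [305.8, 171.1])]
bowl [ 0.51007265 -0.27220902  0.08      ] [ 0.49435409 -0.27530604  0.08      ]
jar [0.54558858 0.23416294 0.12      ] mug [0.67350939 0.15266279 0.09      ] shaker [ 0.6398358  -0.21967584  0.08      ]
```

View pics/ca.png

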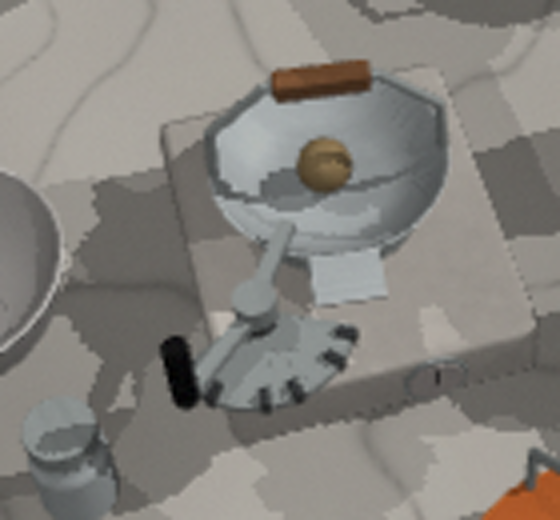

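View pics/cb.png

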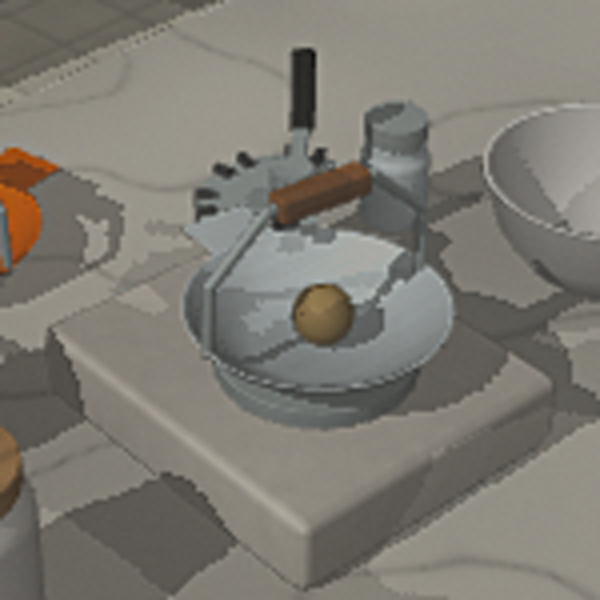

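The scene crop shows the pivot cap at crop (256,300), i.e. pixel (234,245). The middle tooth pair is at crop (265,400) and (295,390), and the first notch is by the knob. The side crop shows the housing's top corners at crop (50,330), (305,530) and (550,385).

```bash
python3 - <<'E'
from h import *
ca,cb=cam('scene'),cam('side')
T=lambda a,b:tri([ray(ca,a),ray(cb,b)]).round(4)
g=T((249.7,189.6),(309.7,197.3));b=T((250.5,210.7),(310.3,227.9));k=T((214.5,262.6),(305.8,171.1))
print('grip',g,'ball',b,'knob',k)
S=lambda u,v:(230+u/4,150+v/4); C=lambda u,v:(170+u/4,170+v/4)
cs=[onz(cb,S(*p),.05)[:2] for p in((50,330),(305,530),(550,385))]; print('corners',np.round(cs,3))
e=cs[2]-cs[1]; print('len',np.linalg.norm(e),np.linalg.norm(cs[0]-cs[1]),'angle',np.degrees(np.arctan2(*e[::-1])),np.degrees(np.arctan2(*(cs[0]-cs[1])[::-1])))
pv=onz(ca,C(256,300),.105);print('pivot',pv)
for p in((265,400),(295,390),(335,358),(345,332),(213,390)):
    q=onz(ca,C(*p),.09)-pv; print(p,np.linalg.norm(q[:2]),np.degrees(np.arctan2(q[1],q[0])))
q=k-pv;print('knob',np.linalg.norm(q[:2]),np.degrees(np.arctan2(q[1],q[0])))
ends=[onz(ca,C(*p),g[2]) for p in((276,86),(368,76))];print('grip ends',ends,'lip',onz(ca,C(350,300),.095),'bar dir',np.degrees(np.arctan2(*(ends[1]-ends[0])[1::-1])))
E
```

```text
grip [ 0.5189 -0.0151  0.168 ] ball [ 0.517  -0.0179  0.0845] knob [ 0.6546 -0.1508  0.1234]
corners [[ 0.651  0.072]
 [ 0.426  0.094]
 [ 0.407 -0.091]]
len 0.18647616136933443 0.22610765550484688 angle -95.9342023764274 -5.683353969480172
pivot [ 0.61474418 -0.09257631  0.105     ]
(265, 400) 0.05939017357077536 -14.537950593894378
(295, 390) 0.05787013241434395 3.211121334484046
(335, 358) 0.056219130182682715 34.62935188061978
(345, 332) 0.05377915778034262 54.001629922991505
(213, 390) 0.056866747752259986 -45.65881690628349
knob 0.07055837694620538 -55.607216436697804
grip ends [array([ 0.51473456, -0.04087293,  0.168     ]), array([0.52853687, 0.01310952, 0.168     ])] lip [ 0.62943302 -0.0394462   0.095     ] bar dir 75.6577910139398
```

```bash
python3 -m jog '[[[1,0.197,-0.067,0,0],[1,0.197,-0.067,0,0],[1,0.197,-0.067,0,0],[1,0.197,-0.067,0,0],[1,0.197,-0.067,0,0]]]' 15; python3 -m jog '[[[1,0.197,-0.067,0,0],[1,0.197,-0.067,0,0],[1,0.197,-0.067,0,0],[1,0.197,-0.067,0,0],[1,0.197,-0.067,0,0]]]';  python3 -m jog '[[[1,0.17,-0.067,0,0],[1,0.17,-0.067,0,0],[1,0.17,-0.067,0,0],[1,0.17,-0.067,0,0],[1,0.17,-0.067,0,0]]]'; python3 - <<'E'
from h import *
s,im=snap('wrist','w1.png'); c=cam('wrist',s); print(s['tool_pos'],s['tool_rot'],s['time'])
print('knob expected',proj(c,(.655,-.151,.15)))
E
```

```text
time: 0.52
tool_pos: [0.315, -0.3859, 0.2345]
tool_rot: [-3.141, 0.0, 0.274]
contact_force: [0.0, -0.9, 0.4]
opening: 0.0918
grip_force: 0.0
time: 0.93
tool_pos: [0.4867, -0.2677, 0.2345]
tool_rot: [-3.141, 0.0, 0.275]
contact_force: [0.5, -1.2, 0.7]
opening: 0.092
grip_force: 0.0
time: 1.35
tool_pos: [0.6338, -0.1546, 0.2336]
tool_rot: [-3.14, -0.001, 0.278]
contact_force: [-0.2, 0.1, 0.5]
opening: 0.0919
grip_force: 0.0
[ 0.63379197 -0.15458508  0.23361117] [-3.14007874e+00 -6.53241783e-04  2.78447530e-01] 1.35
knob expected [283.31054681 193.60163634]
```

View pics/w1.png

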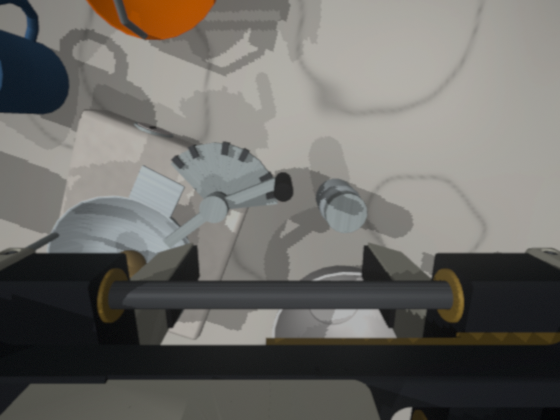

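In the wrist view the knob top is at (284,187), the pivot cap at (214,208), and the middle tooth pair at (228,148) and (245,154).

```bash
python3 - <<'E'
from h import *
s=robot.observe();c=cam('wrist',s)
k=onz(c,(284,187),.15);pv=onz(c,(214,208),.105);print('knob',k,'piv',pv)
d=k-pv;print(np.linalg.norm(d[:2]),np.degrees(np.arctan2(d[1],d[0])))
for p in((228,148),(245,154),(180,161),(193,152),(265,172)):
    q=onz(c,p,.09)-pv;print(np.linalg.norm(q[:2]),np.degrees(np.arctan2(q[1],q[0])))
k[2]=.119
Rm=R.from_euler('xyz',s['tool_rot']).as_matrix(); print('to knob',Rm.T@(k-s['tool_pos']))
E
```

```text
knob [ 0.66081352 -0.1493892   0.15      ] piv [ 0.61433759 -0.09449932  0.105     ]
0.07192294747354895 -49.74500381334601
0.056159944936825426 2.3261201534685476
0.057002131500899306 -14.741553668699034
0.05373918461787478 54.02326438856234
0.05462336448553602 37.51641474518014
0.05751916851063798 -40.34296633497425
to knob [0.02663124 0.00307992 0.11428352]
```

```bash
python3 -m jog '[[[1,0.025,0.003,0.03,0],[1,0.025,0.003,0.065,0],[1,0.025,0.003,0.1,0],[1,0.025,0.003,0.115,0],[1,0.025,0.003,0.115,0]]]'; python3 -m jog '[[[-0.5,0,0,0,0],[-1,0,0,0,0],[-1,0,0,0,0],[-1,0,0,0,0],[-1,0,0,0,0]]]' 15;python3 -m jog '[[[-1,0,0,0,0],[-1,0,0,0,0],[-1,0,0,0,0]]]'
```

```text
time: 1.82
tool_pos: [0.6525, -0.1543, 0.114]
tool_rot: [-3.136, 0.009, 0.275]
contact_force: [-1.1, -0.2, -0.2]
opening: 0.0916
grip_force: 0.0
time: 2.23
tool_pos: [0.6562, -0.1552, 0.1212]
tool_rot: [3.14, -0.002, 0.275]
contact_force: [0.4, 0.0, 0.0]
opening: 0.0631
grip_force: 0.0
time: 2.48
tool_pos: [0.6557, -0.1549, 0.1199]
tool_rot: [3.141, -0.0, 0.275]
contact_force: [0.1, 0.0, -0.3]
opening: 0.043
grip_force: 0.0
```

```bash
python3 -m jog '[[[-1,0,0,0,0],[-1,0,0,0,0],[-1,0,0,0,0],[-1,0,0,0,0],[-1,0,0,0,0]]]';python3 -m jog '[[[-1,0,0,0,0],[-1,0,0,0,0],[-1,0,0,0,0]]]'; python3 -c "
from h import *
s,im=snap('wrist','w2.png');print(s['tool_pos'])"
```

```text
time: 2.9
tool_pos: [0.6537, -0.1517, 0.1194]
tool_rot: [-3.135, 0.004, 0.276]
contact_force: [-7.4, 9.5, 5.4]
opening: 0.0157
grip_force: 15.0
time: 3.15
tool_pos: [0.6538, -0.1517, 0.1195]
tool_rot: [-3.135, 0.004, 0.276]
contact_force: [-7.5, 10.4, 4.7]
opening: 0.0154
grip_force: 15.0
[ 0.653754   -0.15171713  0.11945144]
```

View pics/w2.png

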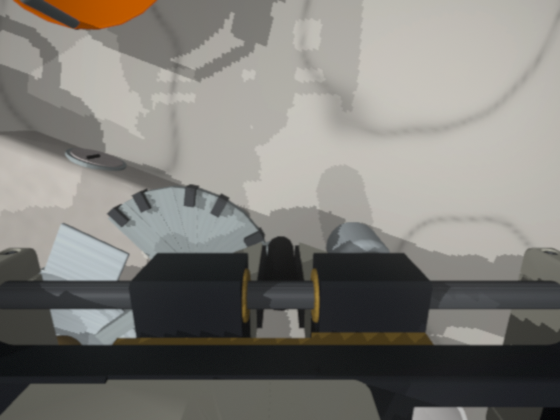

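```bash
python3 -m jog '[[[-1,0.010,-0.008,0,0],[-1,0.0205,-0.015,0,0],[-1,0.0295,-0.0235,0,0],[-1,0.0365,-0.0335,0,0],[-1,0.042,-0.0445,0,0]]]';python3 -m jog '[[[-1,0,0,0,0],[-1,0,0,0,0],[-1,0,0,0,0],[-1,0,0,0,0]]]'
```

```text
time: 3.62
tool_pos: [0.687, -0.1029, 0.1197]
tool_rot: [3.136, -0.005, 0.274]
contact_force: [11.1, -6.6, -5.7]
opening: 0.0157
grip_force: 15.0
time: 3.95
tool_pos: [0.6872, -0.1006, 0.1198]
tool_rot: [3.139, -0.007, 0.275]
contact_force: [12.9, 0.4, -4.7]
opening: 0.0156
grip_force: 15.0
```

```bash
python3 -m jog '[[[-1,0.003,0.001,0,0],[-1,0.003,0.001,0,0],[-0.4,0.003,0.001,0,0],[-0.4,0.003,0.001,0,0],[-0.4,0.003,0.001,0,0]]]';python3 -m jog '[[[-0.4,0,0,-0.02,0],[-0.2,0,0,-0.05,0],[0,0,0,-0.09,0],[0,-0.02,0,-0.12,0],[0,-0.04,0,-0.12,0]]]';python3 -m jog '[[[0,0,0,0,0],[0,0,0,0,0]]]'; python3 - <<'E'
from h import *
s,im=snap('wrist','w3.png'); print(s['tool_pos'],s['tool_rot'])
snap('scene','s3.png');snap('side','d3.png')
A=cv2.imread('pics/s3.png');B=cv2.imread('pics/d3.png')
W=cv2.imread('pics/w3.png')
cv2.imwrite('pics/m3.png',np.hstack([cv2.resize(A[170:300,180:310],(400,400)),cv2.resize(B[150:280,240:370],(400,400))]))
E
```

```text
time: 4.37
tool_pos: [0.687, -0.101, 0.1197]
tool_rot: [3.141, 0.0, 0.275]
contact_force: [0.5, -0.2, -0.2]
opening: 0.027
grip_force: 0.0
time: 4.78
tool_pos: [0.6512, -0.1124, 0.2472]
tool_rot: [3.134, -0.011, 0.276]
contact_force: [-1.0, 0.4, 1.3]
opening: 0.0451
grip_force: 0.0
time: 4.95
tool_pos: [0.6482, -0.112, 0.2404]
tool_rot: [3.141, -0.001, 0.274]
contact_force: [0.8, -0.2, -0.0]
opening: 0.0461
grip_force: 0.0
[ 0.64815051 -0.11204228  0.24039823] [ 3.14113490e+00 -5.94016972e-04  2.73826067e-01]
```

View pics/w3.png

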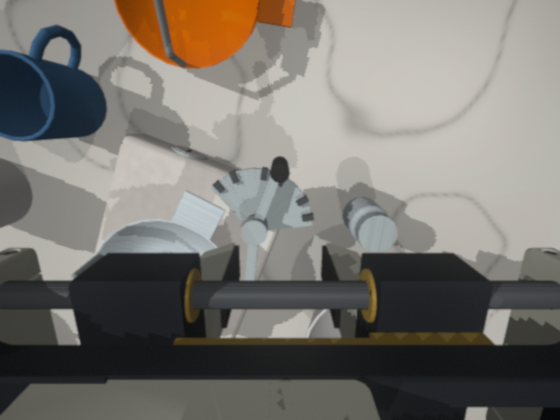

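The wrist view shows the lever thrown: pivot cap (254,230), knob top (280,163), teeth at (221,187), (237,175), (265,173), (303,197) and (307,215). The remaining middle tooth is hidden behind the knob.

```bash
python3 - <<'E'
from h import *
s=robot.observe();c=cam('wrist',s)
an=lambda q:np.degrees(np.arctan2(q[1],q[0])).round(1)
pv=onz(c,(254,230),.105);k=onz(c,(280,163),.15);print(pv,k,np.linalg.norm((k-pv)[:2]),an(k-pv))
for p in((221,187),(237,175),(265,173),(303,197),(307,215)): print(p,an(onz(c,p,.09)-pv))
A=cv2.imread('pics/s3.png');B=cv2.imread('pics/d3.png');ca,cb=cam('scene'),cam('side')
def cen(im,box):
    h,sa,v=cv2.split(cv2.cvtColor(im,cv2.COLOR_BGR2HSV));x0,y0,x1,y1=box
    m=((h>3)&(h<22)&(sa>90)).astype('uint8')[y0:y1,x0:x1]
    ys,xs=np.nonzero(m);return np.array([xs.mean()+x0,ys.mean()+y0]),len(xs),np.c_[xs+x0,ys+y0]
for b1,b2 in(((225,182,280,200),(285,187,335,212)),((240,203,262,222),(300,219,320,237))):
    a,n1,P=cen(A,b1);b,n2,Q=cen(B,b2);X=tri([ray(ca,a),ray(cb,b)]);print(a,b,n1,n2,X)
    # bar direction: PCA line in each image mapped on plane z
    for cc,c0,pts in((ca,a,P),(cb,b,Q)):
        vx,vy=cv2.fitLine(pts.astype('float32'),cv2.DIST_L2,0,.01,.01).ravel()[:2]
        d=onz(cc,c0+8*np.array([vx,vy]),X[2])-onz(cc,c0-8*np.array([vx,vy]),X[2]);print(an(d))
E
```

```text
[ 0.6158924  -0.09401203  0.105     ] [ 0.69159975 -0.09925906  0.15      ] 0.07588896057492488 -4.0
(221, 187) 55.4
(237, 175) 33.6
(265, 173) 4.4
(303, 197) -42.8
(307, 215) -62.7
[251.         191.69444444] [309.60621762 197.54404145] 36 193 [ 0.52201174 -0.01522916  0.16495559]
98.4
-100.8
[250.18699187 210.80487805] [310.51552795 227.81987578] 123 161 [ 0.51697373 -0.018698    0.08438963]
41.3
-66.8
```

View pics/m3.png

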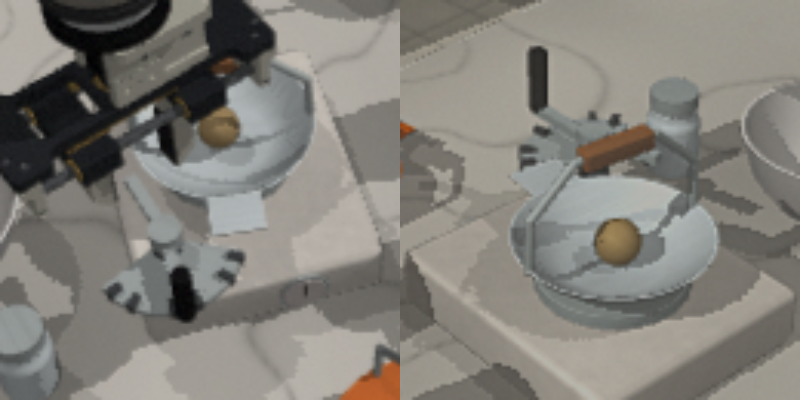

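The lever is in the middle notch: its bar is at -4° and the notch centre at about -4°. Next I hover over the handle and align with it.

```bash
python3 -m jog '[[[0.5,-0.03,-0.04,0,-0.12],[1,-0.055,-0.075,0,-0.24],[1,-0.08,-0.105,0,-0.36],[1,-0.098,-0.128,0,-0.48],[1,-0.098,-0.128,0,-0.6]]]'; python3 -m jog '[[[1,0,0,0,-0.12],[1,0,0,0,-0.24],[1,0,0,0,-0.36],[1,0,0,0,-0.48],[1,0,0,0,-0.48]]]';python3 -m jog '[[[1,0,0,0,0],[1,0,0,0,0]]]';python3 - <<'E'
from h import *
s,im=snap('wrist','w4.png'); c=cam('wrist',s); print(s['tool_pos'],s['tool_rot'],s['time'])
h,sa,v=cv2.split(cv2.cvtColor(im,cv2.COLOR_RGB2HSV))
m=((h>3)&(h<22)&(sa>90)&(v>40)).astype('uint8')
n,l,st,ce=cv2.connectedComponentsWithStats(m)
an=lambda q:np.degrees(np.arctan2(q[1],q[0])).round(1)
for i in range(1,n):
    if st[i][4]>60:
        ys,xs=np.nonzero(l==i);vx,vy=cv2.fitLine(np.c_[xs,ys].astype('float32'),cv2.DIST_L2,0,.01,.01).ravel()[:2]
        e=np.array([vx,vy])*10
        print(st[i],ce[i],onz(c,ce[i],.172),an(onz(c,ce[i]+e,.172)-onz(c,ce[i]-e,.172)))
E
```

```text
time: 5.52
tool_pos: [0.5144, -0.0111, 0.2385]
tool_rot: [-3.135, 0.002, 0.884]
contact_force: [1.2, -0.3, 0.2]
opening: 0.0746
grip_force: 0.0
time: 5.93
tool_pos: [0.5199, -0.0148, 0.2389]
tool_rot: [-3.14, 0.0, 1.36]
contact_force: [0.7, -0.2, 0.2]
opening: 0.0918
grip_force: 0.0
time: 6.1
tool_pos: [0.5198, -0.015, 0.2392]
tool_rot: [-3.141, 0.0, 1.352]
contact_force: [0.9, 1.1, -0.5]
opening: 0.092
grip_force: 0.0
[ 0.51978056 -0.01495103  0.23919124] [-3.14075757e+00  7.54497205e-05  1.35151388e+00] 6.1
[   0    0  108   87 7670] [50.78970013 39.45853977] [0.40459488 0.1393206  0.172     ] 5.6
[ 470    3   90  105 6609] [520.01240732  58.42426993] [0.69666462 0.06302663 0.172     ] 41.3
[ 472   96   88   89 4619] [526.30720935 133.85862741] [0.70061481 0.01356485 0.172     ] -40.4
[ 265  187   31   77 1668] [280.59472422 222.1618705 ] [ 0.52114257 -0.0122375   0.172     ] -101.3
[ 96 268  32  55 805] [108.33043478 295.09813665] [ 0.37252124 -0.04242439  0.172     ] 61.0
[434 268  31  55 777] [452.27155727 294.67824968] [ 0.64250031 -0.10201444  0.172     ] -85.6
[ 266  332  294   14 2683] [430.38389862 339.84830414] [ 0.62168684 -0.1414225   0.172     ] -11.6
[413 411  15   9  97] [419.27835052 415.63917526] [ 0.60476754 -0.22192821  0.172     ] -22.7
```

View pics/w4.png

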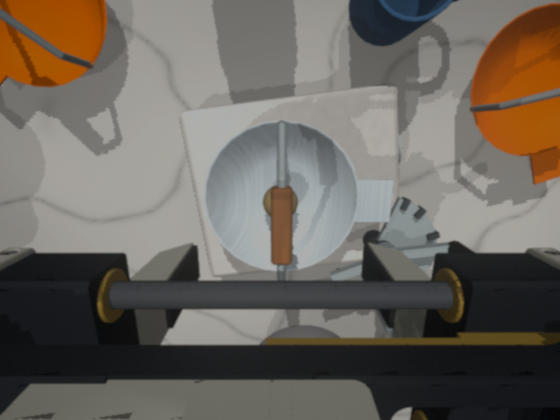

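The wrist view shows the bar vertical in the picture, rows 187–264 at column 281. It is centred on the tool and runs at 78.7°. The potato is in the middle of the pan at (280,202), and the lip points right at (374,200). Descend and grip.

```bash
python3 -m jog '[[[1,0,0,0.02,-0.02],[1,0,0,0.045,-0.02],[1,0,0,0.07,-0.02],[1,0,0,0.082,-0.02],[1,0,0,0.082,-0.02]]]' 10; python3 -m jog '[[[0,0,0,0,0],[-1,0,0,0,0],[-1,0,0,0,0],[-1,0,0,0,0],[-1,0,0,0,0]]]' 10;python3 -m jog '[[[-1,0,0,0,0],[-1,0,0,0,0],[-1,0,0,0,0],[-1,0,0,0,0],[-1,0,0,0,0]]]';python3 -m jog '[[[-1,0,0,0,0],[-1,0,0,0,0],[-1,0,0,0,0],[-1,0,0,0,0]]]'
```

```text
time: 6.57
tool_pos: [0.5179, -0.0148, 0.1548]
tool_rot: [-3.136, 0.0, 1.373]
contact_force: [0.5, -0.3, -0.3]
opening: 0.0921
grip_force: 0.0
time: 6.98
tool_pos: [0.52, -0.0151, 0.1585]
tool_rot: [3.14, 0.0, 1.375]
contact_force: [0.3, 0.4, 0.3]
opening: 0.0633
grip_force: 0.0
time: 7.4
tool_pos: [0.5196, -0.0151, 0.1577]
tool_rot: [3.142, 0.0, 1.375]
contact_force: [0.3, -0.1, -0.3]
opening: 0.0298
grip_force: 0.0
time: 7.73
tool_pos: [0.5197, -0.015, 0.1576]
tool_rot: [3.142, -0.0, 1.375]
contact_force: [1.2, -0.0, -1.0]
opening: 0.016
grip_force: 10.0
```

```bash
python3 -m jog '[[[-1,0,0,0,0],[-1,0,0,0,0],[-1,0,0,0,0]]]' 35; python3 -m jog '[[[-1,0,0,-0.003,0],[-1,0,0,-0.008,0],[-1,0,0,-0.014,0],[-1,0,0,-0.021,0],[-1,0,0,-0.029,0]]]'; python3 - <<'E'
from h import *
s,A=snap('scene','s5.png');s,B=snap('side','d5.png')
cv2.imwrite('pics/m5.png',np.hstack([cv2.resize(A[160:290,190:320,::-1],(400,400)),cv2.resize(B[120:270,230:380,::-1],(400,400))]))
E
```

```text
time: 7.98
tool_pos: [0.5196, -0.0151, 0.1576]
tool_rot: [3.142, 0.0, 1.375]
contact_force: [1.7, 0.3, -1.0]
opening: 0.0154
grip_force: 35.0
time: 8.4
tool_pos: [0.5195, -0.0151, 0.1874]
tool_rot: [-3.141, 0.0, 1.375]
contact_force: [0.2, 0.3, -4.4]
opening: 0.0155
grip_force: 35.0
```

View pics/m5.png

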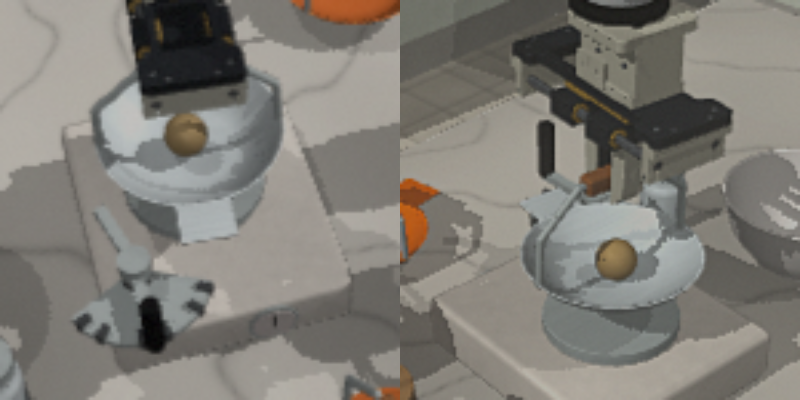

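The pan is 30 mm up and level, with the potato in the middle and the lever still in the middle notch. I continue the lift, then turn.

```bash
python3 -m jog '[[[-1,0,0,-0.009,0],[-1,0,0,-0.019,0],[-1,0,0,-0.029,0],[-1,0,0,-0.039,0],[-1,0,0,-0.048,0]]]'; python3 -m jog '[[[-1,0,0,-0.006,0.01],[-1,0,0,-0.01,0.04],[-1,0,0,-0.012,0.08],[-1,0,0,-0.012,0.13],[-1,0,0,-0.012,0.19]]]' | tail -6;python3 -m jog '[[[-1,0,0,0,0.07],[-1,0,0,0,0.14],[-1,0,0,0,0.21],[-1,0,0,0,0.28],[-1,0,0,0,0.35]]]' | tail -6;python3 - <<'E'
from h import *
c=cam('scene');s,im=snap('scene','s6.png');s2,B=snap('side','d6.png')
def ball(im,c,p,r):
    h,sa,v=cv2.split(cv2.cvtColor(im,cv2.COLOR_RGB2HSV));u=proj(c,p).round().astype(int)
    m=((h>9)&(h<24)&(sa>80)).astype('uint8');z=np.zeros_like(m);z[u[1]-r:u[1]+r,u[0]-r:u[0]+r]=m[u[1]-r:u[1]+r,u[0]-r:u[0]+r]
    n,l,st,ce=cv2.connectedComponentsWithStats(z);i=1+np.argmax(st[1:,4]);return ce[i],st[i][4]
t=np.array(s['tool_pos']);zb=t[2]+.011-.105+.022
p=[t[0],t[1],zb]
print(s['tool_pos'],s['tool_rot'])
for n,i in(('scene',im),('side',B)):
    cc=cam(n);e,a=ball(i,cc,p,14);print(n,e,a,onz(cc,e,zb)[:2]-t[:2])
E
```

```text
time: 8.92
tool_pos: [0.5198, -0.0151, 0.2362]
tool_rot: [3.14, 0.0, 1.375]
contact_force: [-0.4, 0.4, -3.5]
opening: 0.0156
grip_force: 35.0
time: 9.33
tool_pos: [0.5196, -0.0151, 0.2472]
tool_rot: [3.141, -0.0, 1.182]
contact_force: [-0.3, 0.0, -2.9]
opening: 0.0157
grip_force: 35.0
time: 9.75
tool_pos: [0.5196, -0.0151, 0.247]
tool_rot: [-3.142, 0.0, 0.831]
contact_force: [-0.0, 0.9, -4.1]
opening: 0.0158
grip_force: 35.0
[ 0.51956029 -0.01506641  0.24696972] [-3.14155507e+00  6.86004399e-05  8.30833470e-01]
scene [248.56       187.12666667] 150 [-0.00324566 -0.00145951]
side [311.5 195.5] 190 [-5.86821582e-03  7.18491316e-05]
```

```bash
python3 -m jog '[[[-1,0,0,0,0.08],[-1,0,0,0,0.16],[-1,0,0,0,0.24],[-1,0,0,0,0.32],[-1,0,0,0,0.4]]]' | grep rot; python3 -m jog '[[[-1,0,0,0,0.08],[-1,0,0,0,0.16],[-1,0,0,0,0.24],[-1,0,0,0,0.32],[-1,0,0,0,0.39]]]' | grep rot;python3 -m jog '[[[-1,0,0,0,0.05],[-1,0,0,0,0.08],[-1,0,0,0,0.1],[-1,0,0,0,0.11],[-1,0,0,0,0.11]]]';python3 -m jog '[[[-1,0,0,0,0],[-1,0,0,0,0],[-1,0,0,0,0],[-1,0,0,0,0]]]' | tail -6; python3 - <<'E'
from h import *
s,A=snap('scene','s7.png');s,B=snap('side','d7.png');print(s['tool_pos'],s['tool_rot'],s['qvel'])
cv2.imwrite('pics/m7.png',np.hstack([cv2.resize(A[150:300,100:300,::-1],(400,300)),cv2.resize(B[100:250,240:440,::-1],(400,300))]))
E
```

```text
tool_rot: [-3.142, 0.0, 0.433]
tool_rot: [3.142, 0.0, 0.043]
time: 11.1
tool_pos: [0.5196, -0.0151, 0.2468]
tool_rot: [3.141, 0.0, -0.064]
contact_force: [-1.0, -0.9, -4.5]
opening: 0.0157
grip_force: 35.0
time: 11.43
tool_pos: [0.5196, -0.0151, 0.2467]
tool_rot: [3.142, -0.0, -0.065]
contact_force: [0.4, 0.0, -4.1]
opening: 0.0159
grip_force: 35.0
[ 0.51960555 -0.01508557  0.24670999] [ 3.14150696e+00 -1.66233094e-05 -6.49281380e-02] [ 0.00033293  0.00115496 -0.00121771 -0.00035478 -0.00062626  0.00212078]
```

View pics/m7.png

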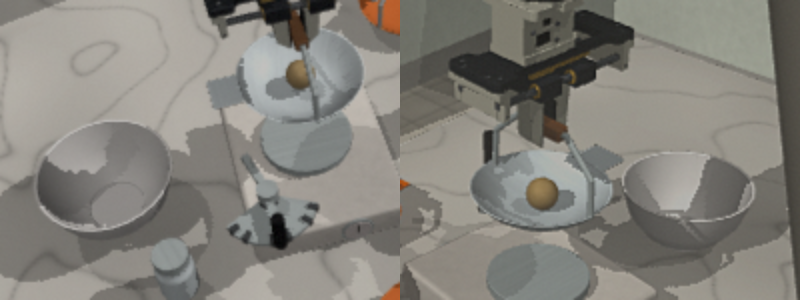

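```bash
python3 - <<'E'
from h import *
ca,cb=cam('scene'),cam('side'); s=robot.observe();t=np.array(s['tool_pos'])[:2]
an=lambda q:np.degrees(np.arctan2(q[1],q[0])).round(1)
# scene lip end edge corners (crop 207,82)-(213,108)
lip=onz(ca,(100+210/2,150+95/2),.183)[:2]; print('lip',lip-t,np.linalg.norm(lip-t),an(lip-t))
l2=onz(cb,(240+(600-400)/2,100+157/2),.183)[:2]; print('lip side',l2-t,an(l2-t))
sp=lambda c,P,z:[onz(c,p,z)[:2] for p in P]
# bowl rim: leftmost/rightmost/top/bottom points, circle fit on plane z=.08
for c,P in((ca,[(118,242),(185,228),(160,211),(150,267),(130,264)]),(cb,[(351,193),(418,194),(385,176),(397,209),(366,207)])):
    X=np.array(sp(c,P,.08));a=np.linalg.lstsq(np.c_[2*X,np.ones(len(X))],(X**2).sum(1),rcond=None)[0]
    b=a[:2];print('bowl',b,np.sqrt(a[2]+b@b),an(b-t))
E
```

```text
lip [-0.0051842 -0.108258 ] 0.10838205331821245 -92.7
lip side [-0.01304685 -0.08778501] -98.5
bowl [ 0.5007914  -0.27008197] 0.0834119618608491 -94.2
bowl [ 0.48955467 -0.26621528] 0.0836766186753188 -96.8
```

The lip points at about -93° to -95° and the bowl is at about -95°, well inside the ±12° margin. The pan is level and still with the potato centred, so I hand in.

```bash
python3 -c "
from cell import robot
print(robot.hand_in())"
```

```text
the job is handed in; nothing more can be done
None
```

I handed the job in, but the hand-in returned no verdict: the lever is in the middle notch, and the pan is held still and level about 9 cm above the scale, potato centred, lip pointing at the bowl to within a few degrees.

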